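# Load the barrel polisher

### The arm

A 6-joint arm with a two-finger parallel gripper is mounted at the origin on the work surface. World frame = base frame: x ahead of the robot, y to its left, z up, the work surface at z = 0. Lengths are in m, angles in rad, forces in N, time in s.
With the tool pointing down it reaches from about 0.3 to 0.775 m from the base axis. Payload 14.6 kg.
Tool frame: the origin (TCP) lies midway between the tips of the shut fingers; the grasp point (between the pads) lies env.grip_point_offset behind it (env.grip_point_offset is the distance from the TCP to the grasp point, in m); z points along the fingers, y is the line along which they close (so a half turn about z gives the same grasp; the last joint's range is limited). The gripper opens to 85 mm and grips with 20 to 120 N. Pads are 22 mm wide; open, the fingers measure 114 mm over their backs; the gripper's body (76 mm by 85 mm) begins 54 mm behind the grasp point. The pads swing forward as they close: fully open they stand 13 mm farther back than shut.
Start: joints at [-1.352, 0.3, 1.521, -0, 1.321, -0.067], TCP at [0.155, -0.528, 0.231] pointing down, gripper open.
Joint ranges: [-3.03, 3.03], [-0.79, 2.21], [0.23, 2.52], [-1.04, 4.18], [0, 3.07], [-2.55, 2.55]. Speed limits (rad/s): [2.22, 2.22, 2.57, 3.14, 3.14, 3.14].

### API

Orientations are given as a unit quaternion [x, y, z, w].
In Python, from workcell import env, vision, nets gives the robot as it stands.
- The arm moves only by the tool carry_out, never from a script. Its argument "deltas" is a list that holds one entry, the list of rows, each a list of 5 numbers: the opening, from -1 (shut) to 1 (fully open), then the shift along the world's x, y, z in units of 25 cm (1.0 is 25 cm), then the turn about the world's z in units of 30 degrees (1.0 is 30 degrees). A call has exactly 10 rows; each row is the pose to reach, as a shift and turn from the pose commanded when the call began; what a row does not reach only later rows make up. A row lasts 1/8 s, in which the tool goes at most 62.5 mm and 10.7 degrees, less where a joint would pass 70% of its speed; a pose out of reach is approached as far as the arm can. A call with a number of a shift or a turn outside -1 to 1 is refused whole. A call with a gripper value outside its range is refused whole. The fingers move at their own pace and stop on an object; the grip force is fixed at half the most. Time passes only in rows, so rows that repeat a pose let the fingers close, or fill a call up. It gives the time, the measured TCP pose, the force, the opening and the grip force at its end, in the units of the state.
- env.observe(): the state, without advancing time (a new reading comes with each control period).
- vision.read_camera(name): name is "scene" or "side" or "wrist"; returns a dict with "img" (420x560x3 uint8, red, green, blue), "vertical_fov" (degrees; the focal length in pixels is half the picture's height over the tangent of half this angle, whatever the lens; pixels are square), "cx", "cy" (the principal point, pixels), "k1" (the pictures are not rectified: a ray, as slopes to the right and down, at radius r is drawn at 1 + k1 r^2 times it, then the intrinsics apply), "xyz" and "rotation" of the camera in the world. Camera axes: x right, y down, z forward; pixel columns grow to the right and rows downward; lengths in m; the calibration is good to about 2 mm. A picture is of the moment at which its call begins. There is no depth.
- env.job_done(): hands the job in; it is judged then, once.
Trained networks look in a picture, given as the dict that the camera call returned (one of the last four; its "shot" number tells which), for a name from the list of things; names that differ only in an ending like _2 or _b are one class to them, and where a whole thing is asked for, a point or a joint stands for the part that bears it (a point fixed in the world has none). Each returns a list of dicts, best first, with "confidence" (0 to 1); they miss things now and then, are a little off and sometimes report something else, mostly with a low value. They report only what shows in the picture. A call takes as long as a camera call.
- nets.recognise(picture, thing): "extent" ([left, top, right, bottom] in pixels, round what is visible of it).
- nets.outline_of(picture, thing): "mask" (420x560 bool, what is visible of it) and "extent" ([left, top, right, bottom] in pixels, round what is visible of it).
- nets.place_of(picture, thing): "pixel" ([row, column] in pixels: a listed point, or the origin of a listed thing).
The state is a dict: "clock": time; "qpos": joint angles; "qd": joint speeds; "joint_efforts": joint torques, N m; "eef_pos": TCP position; "tool_rot": TCP orientation; "wrist_force": force on the tool from outside, world axes, zero at the start; "torque": the same for the moment, N m; "width": finger opening in m; "gripper_force": force on a finger pad.
Only numpy, scipy, OpenCV 4.12 (cv2) and the standard library are available. Lean on these libraries where they do the work, as an engineer would, in place of code of your own. Each camera call takes 0.05 s, during which the arm holds its last target. There are 200 camera calls.

### The job

Get the barrel polisher loaded: lift its pawl clear of the toothed wheel until the drum has turned back with the hatch on top, and drop the pawl into the loading notch. Only then undo the quarter-turn fastener, swing the hatch fully open, put every brass casting on the bench (there may be two to four) into the drum, shut the hatch and turn the fastener until it drops into its locked detent. Leave the other tools on the bench where they are.

Things in the scene. Friction and masses are not known exactly. Their poses are not given: they have to be found in the camera images.
- tumbler: fixed stand of the barrel polisher: grey base plate 220 x 290 x 12 mm, x -110..110, y -120..170 mm in this frame. Origin on the bench below the drum's middle; z up, y along the drum's level axis (125 mm up), x away from the robot. Pawl post at x -83, y 117 mm, 207 mm high; spring housing at the -y end out to y -119 mm, 170 mm high. Place and yaw vary
- drum_mid (a point): middle of the drum, on its axis. Hexagonal aluminium drum 160 mm long (y -80..80), 150 mm across flats, walls 4 mm, between end discs of 174 mm diameter (tops 212 mm above the bench). Its floor is 54 mm above the bench. One flat side is the hatch. On its +y end (y 135 mm) a steel toothed wheel of 124 mm diameter with the pawl over it
- mouth (a point): fixed on the stand, 200 mm above the bench over the drum's middle: centre of the mouth under the hatch when the drum is in its loading position. Mouth 71 mm (stand x) by 160 mm (stand y), rim 4 mm. Hatch shut on it: upper face 205 mm above the bench, x -43..43, y -75..75 mm, hinge along its far edge at x +43, z 200 mm
- drum (a joint): drum angle (rad): 0 = at its stop, hatch on top; positive = wound, top turned away from the robot (to the stand's +x). A return spring (0.6 N m) pulls it to 0 against a heavy damper: with the pawl clear it comes back by itself in 2 to 6 s. Dropped too early, the pawl catches the next tooth (0.45 rad apart): lift again. At 0 the pawl drops in a square notch that holds both ways
- pawl (a joint): angle of the pawl (rad): 0 = fully dropped, positive = lifted (to 0.8). Its nose clears the teeth from 0.15; lifting takes about 6 N under load; it falls back by its own weight when let go. Pivot on the stand at x = -80, y = 135, z = 197 mm, axis along y
- pawl_grip (a point): middle of the pawl's grip, a round steel button of 20 mm diameter lying along y, 20 mm long with flat ends, on a 10 mm stalk above the pawl arm's end: 98 mm out and 30 mm up from the pivot, 227 mm above the bench with the pawl down. Nothing stands within 25 mm of its ends; it can turn between fingers that pinch its ends
- hatch (a joint): angle of the hatch on the drum (rad): 0 = shut, grows as its edge near the robot rises; stop at 1.75 (leaning 10 degrees beyond upright, fully open). Stiff hinge: it stays where it is left; about 4 N at its edge moves it. While the fastener is locked it will not open
- hatch_edge (a point): middle of the hatch's free edge (outer face), 86 mm from the hinge; hatch 86 x 150 mm, 5 mm thick, steel
- fastener (a joint): quarter-turn fastener on the hatch (rad): 0 = unlocked, black grip bar square to the hatch edge (along the stand's x); 1.571 = locked, bar along the hatch edge (along y). Grows clockwise seen from outside the hatch. Past about 1.25 a spring pin under it pops in and snaps it home into its locked detent; leaving the detent takes about 0.15 N m
- fastener_grip (a point): on the fastener's axis, 27 mm above the hatch's outer face, 63 mm from the hinge (20 mm from the hatch's middle towards its free edge). The grip is a black upright bar 44 mm long, 12 mm thick, from 10 to 40 mm above the hatch face, at the same height locked or not; it does for lifting the hatch too
- bar1: brass casting: bar 42 x 16 x 14 mm with its length along its x; origin at the middle of its underside; 80 g. Lies on the bench
- bar2: another such bar
- dome1: brass casting: round button, 30 mm diameter, straight sides for 11 mm and a low domed top, 16 mm high; origin at the middle of its underside; 75 g
- dome2: another such button
- dome3: another such button
- bench_block: steel bench block 58 x 58 x 18 mm, lies among the castings; leave it alone; origin under its middle
- pliers: pliers with yellow and black handles, about 130 x 65 x 16 mm; leave alone
- hammer: hammer about 300 mm long, lying crosswise beyond the castings; leave alone
- mandrel: tapered steel ring mandrel 280 mm long, lying to the left of the polisher; leave alone
- flux_jar: small jar 60 mm high, 52 mm diameter; leave alone
- dish: steel dish 100 mm wide, 30 mm high; leave alone

How it is judged:
By the outcome, as a careful person would: the job done as asked, in the order asked, and still so for the second after the job is handed in, with the robot touching nothing.
Of bar1, bar2, dome1, dome2, dome3 only 2 to 4 are there at a start; the rules pass over those that are not, and their reading is None.
At some moment in a run one of bar1, bar2, dome1, dome2, dome3 may be knocked a few centimetres aside while the robot is not near it.
Once in a run the grip may slacken for a moment while it holds something.
It also fails if it takes over 210 s, if anything falls off the work surface, if the arm or the gripper's body presses on something with over 40 N, if the wrist force passes 120 N, or if a joint passes its speed limit or range.

## Working session

There is one attempt and no reset: what is moved stays moved. The work goes in short steps, Python scripts to look and compute and a tool call to move; the robot and the scene stay as the last step left them, time stands still between calls to the robot, and variables do not carry over. Pictures are saved under pics/ and viewed, at most 17 in all, crops included, and the job is handed in when it is done.

Besides the shell and the picture viewer there is one more tool, called after "Call:" in YAML: its name, and indented under it one key for each argument. carry_out: Moves the arm, as the interface text tells. Shifts and turns lie within -1 to 1; 1 stands for 25 cm of shift or 30 degrees of turn. Its arguments: {"type":"object","properties":{"deltas":{"type":"array"}},"required":["deltas"]}

```bash
ls; mkdir -p pics; cat > h.py <<'E'
import numpy as np, cv2
from workcell import env, vision, nets
from scipy.spatial.transform import Rotation as R
def K(p):
    H,W=p["img"].shape[:2]; f=H/2/np.tan(np.radians(p["vertical_fov"])/2)
    return f,p["cx"],p["cy"],p["k1"]
def rot(p):
    r=np.array(p["rotation"],float)
    return r if r.shape==(3,3) else R.from_quat(r).as_matrix()
def ray(p,row,col):
    f,cx,cy,k1=K(p); d=np.array([(col-cx)/f,(row-cy)/f]); u=d.copy()
    for _ in range(20): u=d/(1+k1*(u@u))
    return rot(p)@np.array([u[0],u[1],1.])
def at_z(p,row,col,z):
    v=ray(p,row,col); o=np.array(p["xyz"]); return o+v*(z-o[2])/v[2]
def proj(p,X):
    f,cx,cy,k1=K(p); c=rot(p).T@(np.array(X)-np.array(p["xyz"])); u=c[:2]/c[2]; u=u*(1+k1*(u@u))
    return np.array([u[1]*f+cy,u[0]*f+cx])
def tri(obs):
    A=np.zeros((3,3));b=np.zeros(3)
    for p,(r,c) in obs:
        v=ray(p,r,c);v/=np.linalg.norm(v);M=np.eye(3)-np.outer(v,v);A+=M;b+=M@np.array(p["xyz"])
    return np.linalg.solve(A,b)
def save(p,n,crop=None,s=1):
    im=p["img"]
    if crop: im=im[crop[1]:crop[3],crop[0]:crop[2]]
    im=cv2.resize(im,None,fx=s,fy=s); cv2.imwrite("pics/"+n,cv2.cvtColor(im,cv2.COLOR_RGB2BGR))
E
python3 - <<'E'
from h import *
o=env.observe(); print(o, env.grip_point_offset)
for n in("scene","side","wrist"):
    p=vision.read_camera(n); save(p,n+"0.png"); print(n,p["vertical_fov"],p["cx"],p["cy"],p["k1"],p["xyz"],np.round(rot(p),3).tolist())
    for t in("tumbler","drum_mid","mouth","pawl_grip","hatch_edge","fastener_grip","bar1","dome1","bench_block"):
        try:
            r=nets.place_of(p,t); print(t,[(np.round(q["pixel"],1).tolist(),round(q["confidence"],2)) for q in r[:5]])
        except Exception as e: print(t,e)
E
```

```text
pics
{'clock': 0.0, 'qpos': array([-1.35156715e+00,  3.00475113e-01,  1.52159548e+00, -8.17530331e-06,
        1.32069702e+00, -6.66185936e-02]), 'qd': array([-0.00123062,  0.00074038, -0.00049236,  0.00033278,  0.00030744,
        0.00084198]), 'joint_efforts': array([-2.95159138e-03, -5.43504095e+01, -3.61792803e+01, -1.82175904e-04,
        3.94936942e-03,  2.57524783e-05]), 'eef_pos': array([ 0.15501757, -0.52745374,  0.23071302]), 'tool_rot': array([ 9.89803441e-01,  1.42438772e-01, -4.87323782e-05, -5.85464418e-04]), 'wrist_force': array([-1.02327883, -0.66534163,  0.70284094]), 'torque': array([-0.01867824,  0.05348326,  0.03594311]), 'gripper_force': 0.0, 'width': 0.08523903724463071} 0.0187
scene 43.13375232809429 270.9901020684134 208.52730673860592 -0.036871952519527906 [ 0.93025593 -0.72735164  1.36705489] [[0.881, 0.391, -0.266], [0.473, -0.724, 0.502], [0.004, -0.568, -0.823]]
tumbler [([201.6, 307.0], 0.77)]
drum_mid [([275.1, 218.8], 0.74)]
mouth [([157.8, 309.1], 0.85)]
pawl_grip [([125.9, 339.0], 0.73)]
hatch_edge [([184.5, 334.1], 0.88)]
fastener_grip []
bar1 [([29
[... 275 characters left out ...]
bler [([309.2, 271.8], 0.75)]
drum_mid []
mouth [([257.3, 271.6], 0.84)]
pawl_grip [([290.7, 257.1], 0.85)]
hatch_edge [([266.7, 237.4], 0.76), ([182.0, 273.2], 0.71), ([174.0, 257.4], 0.7)]
fastener_grip [([272.0, 227.3], 0.59), ([176.7, 330.0], 0.58)]
bar1 [([221.1, 265.1], 0.54), ([221.9, 209.3], 0.35)]
dome1 [([183.7, 272.5], 0.63), ([186.1, 300.4], 0.62)]
bench_block [([218.5, 304.3], 0.5)]
wrist 71.92494940039833 279.7024646818129 208.55471021366355 -0.03794679345050282 [ 0.23284169 -0.50505513  0.37490359] [[0.282, -0.91, -0.304], [-0.959, -0.267, -0.089], [-0.0, 0.317, -0.948]]
tumbler []
drum_mid []
mouth []
pawl_grip []
hatch_edge []
fastener_grip []
bar1 []
dome1 []
bench_block []
```

View pics/scene0.png

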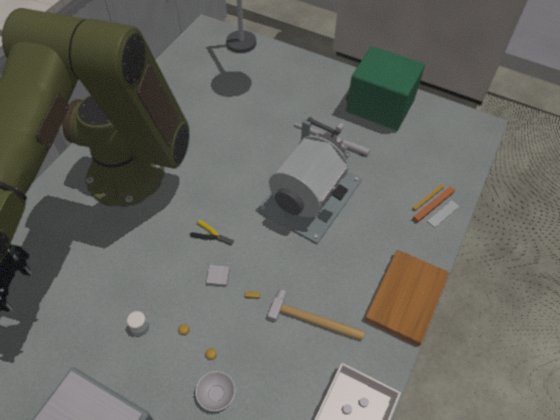

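View pics/side0.png

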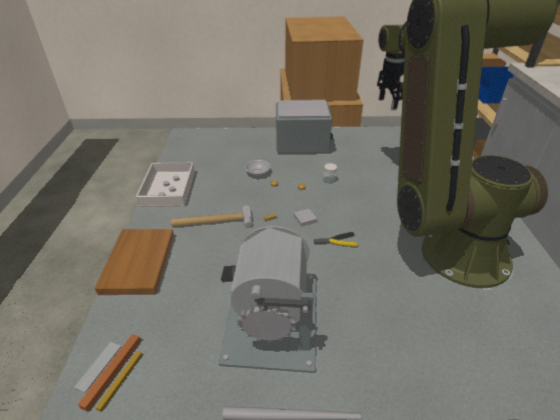

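The scene view shows the polisher at about (315,185), one bar at (252,295), two domes at (184,329) and (211,353), and the hammer, dish, jar, pliers and block. The side view shows the drum wound with its fastener at (228,272) facing away from the robot.

```bash
python3 - <<'E'
from h import *
s=vision.read_camera("scene"); d=vision.read_camera("side")
P={}
for t in("tumbler","mouth","pawl_grip"):
    a=nets.place_of(s,t)[0]["pixel"]; b=nets.place_of(d,t)[0]["pixel"]
    P[t]=tri([(s,a),(d,b)]); print(t,P[t].round(4), np.round(proj(s,P[t])-a,1),np.round(proj(d,P[t])-b,1))
for t in("bar1","dome1"):
    for p in(s,d):
        print(t,[(at_z(p,*q["pixel"],0.0).round(4).tolist(),round(q["confidence"],2)) for q in nets.place_of(p,t)[:5]])
save(s,"s1.png",(250,100,390,250),4); save(d,"d1.png",(200,210,340,380),3.5)
E
```

```text
tumbler [ 0.5744  0.1813 -0.0056] [0.5 1.6] [-0.5  2. ]
mouth [0.5708 0.1846 0.1985] [0.3 0.9] [-0.3  1.2]
pawl_grip [0.5967 0.3216 0.2273] [-0.1 -0.5] [ 0.2 -0.8]
bar1 [([0.5797, -0.1774, 0.0], 0.53), ([0.4757, -0.3555, 0.0], 0.39)]
bar1 [([0.5951, -0.1786, 0.0], 0.54)]
dome1 [([0.5657, -0.3791, 0.0], 0.61), ([0.4748, -0.3595, 0.0], 0.51)]
dome1 [([0.5748, -0.3875, 0.0], 0.63), ([0.4806, -0.3609, 0.0], 0.4)]
```

View pics/s1.png

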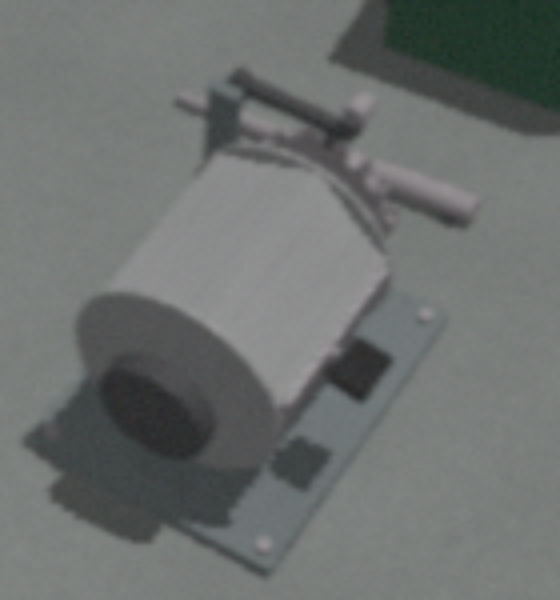

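View pics/d1.png

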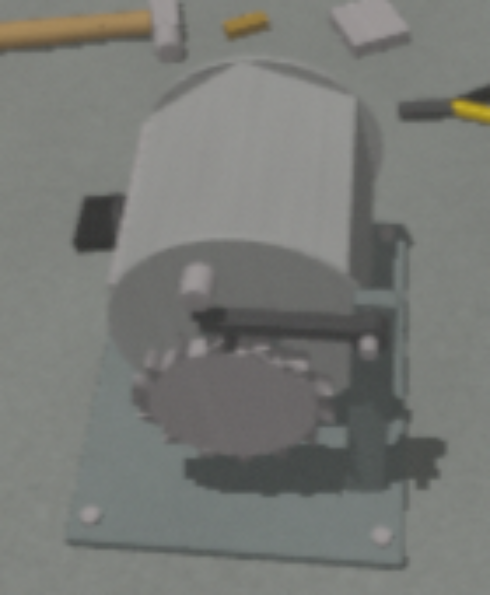

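The crops show the plate corners clearly: scene (318,244), (256,210), (362,180); side (219,365), (316,371). The pawl button is at scene (339,126) and side (257,290). I'll fit the stand pose to these.

```bash
python3 - <<'E'
from h import *
from scipy.optimize import least_squares
s=vision.read_camera("scene"); d=vision.read_camera("side")
obs=[(s,(110,-120,12),(244.2,318)),(s,(110,170,12),(179.5,361.7)),(s,(-110,-120,12),(210,256.2)),
(d,(110,170,12),(364.9,219.4)),(d,(-110,170,12),(370.9,315.7)),
(s,(18,135,227),(125.9,339)),(d,(18,135,227),(290.7,257.1)),(s,(0,0,200),(157.8,309.1)),(d,(0,0,200),(257.3,271.6))]
def W(q,X):
    c,s_=np.cos(q[2]),np.sin(q[2]); X=np.array(X)/1000
    return np.array([q[0]+c*X[0]-s_*X[1],q[1]+s_*X[0]+c*X[1],X[2]])
f=lambda q:np.concatenate([proj(p,W(q,X))-np.array(u) for p,X,u in obs])
r=least_squares(f,[.57,.18,0],loss="soft_l1"); q=r.x
print(q,np.degrees(q[2]));print(f(q).reshape(-1,2).round(1))
for n,X in dict(pawl=(18,135,227),fast=(-20,0,232),mouth=(0,0,200),edge=(-43,0,205),hinge=(43,0,200)).items(): print(n,W(q,X).round(4))
np.save("q.npy",q)
E
```

```text
[ 0.57000411  0.18874092 -0.06911262] -3.959861593864895
[[-2.8 -0.1]
 [-3.  -0.1]
 [-1.1 -0.3]
 [-0.6 -1. ]
 [-0.8  0.4]
 [-0.  -0.4]
 [ 1.4 -0.2]
 [ 1.4  0.7]
 [-3.6 -0.1]]
pawl [0.5973 0.3222 0.227 ]
fast [0.5501 0.1901 0.232 ]
mouth [0.57   0.1887 0.2   ]
edge [0.5271 0.1917 0.205 ]
hinge [0.6129 0.1858 0.2   ]
```

Call:
carry_out:
  deltas:
    - [[0.05,0.2,0.4,0.4,-0.35],[0.05,0.442,0.85,0.4,-0.68],[0.05,0.442,0.85,0.4,-0.68],[0.05,0.442,0.85,0.4,-0.68],[0.05,0.442,0.85,0.4,-0.68],[0.05,0.442,0.85,0.4,-0.68],[0.05,0.442,0.85,0.4,-0.68],[0.05,0.442,0.85,0.4,-0.68],[0.05,0.442,0.85,0.4,-0.68],[0.05,0.442,0.85,0.4,-0.68]]

```text
clock: 3.45
eef_pos: [0.2654, -0.3154, 0.3311]
tool_rot: [0.999, -0.035, -0.0, -0.0]
wrist_force: [0.3, -0.3, -0.8]
width: 0.0447
gripper_force: 0.0
```

Call:
carry_out:
  deltas:
    - [[0.05,0.5,1,0,0],[0.05,0.5,1,0,0],[0.05,0.5,1,0,0],[0.05,0.5,1,0,0],[0.05,0.5,1,0,0],[0.05,0.5,1,0,0],[0.05,0.5,1,0,0],[0.05,0.5,1,0,0],[0.05,0.5,1,0,0],[0.05,0.5,1,0,0]]

```text
clock: 4.7
eef_pos: [0.3904, -0.0655, 0.3313]
tool_rot: [0.999, -0.036, 0.0, 0.0]
wrist_force: [0.3, -0.4, 0.0]
width: 0.0447
gripper_force: 0.0
```

Call:
carry_out:
  deltas:
    - [[0.05,0.5,1,0,0],[0.05,0.5,1,0,0],[0.05,0.5,1,0,0],[0.05,0.5,1,0,0],[0.05,0.5,1,0,0],[0.05,0.5,1,0,0],[0.05,0.5,1,0,0],[0.05,0.5,1,0,0],[0.05,0.5,1,0,0],[0.05,0.5,1,0,0]]

```text
clock: 5.95
eef_pos: [0.5155, 0.1845, 0.3315]
tool_rot: [0.999, -0.035, 0.0, -0.0]
wrist_force: [0.3, -0.2, -1.0]
width: 0.0446
gripper_force: 0.0
```

Call:
carry_out:
  deltas:
    - [[0.05,0.326,0.55,0,0],[0.05,0.326,0.55,0,0],[0.05,0.326,0.55,0,0],[0.05,0.326,0.55,0,0],[0.05,0.326,0.55,0,0],[0.05,0.326,0.55,0,0],[0.05,0.326,0.55,0,0],[0.05,0.326,0.55,0,0],[0.05,0.326,0.55,0,0],[0.05,0.326,0.55,0,0]]

```text
clock: 7.2
eef_pos: [0.597, 0.3223, 0.3313]
tool_rot: [0.999, -0.035, -0.0, 0.0]
wrist_force: [0.6, 0.2, -0.2]
width: 0.0447
gripper_force: 0.0
```

```bash
cat >> h.py <<'E'
def W(X,q=None):
    q=np.load("q.npy") if q is None else q
    c,s_=np.cos(q[2]),np.sin(q[2]); X=np.array(X)/1000
    return np.array([q[0]+c*X[0]-s_*X[1],q[1]+s_*X[0]+c*X[1],X[2]])
def st():
    o=env.observe(); M=R.from_quat(o["tool_rot"]).as_matrix()
    print("t",round(o["clock"],2),"tcp",o["eef_pos"].round(4),"yaw",round(np.degrees(np.arctan2(M[1,0],M[0,0])),1),"F",o["wrist_force"].round(1),"w",round(o["width"],4),"g",round(o["gripper_force"],1),"q6",round(o["qpos"][5],2)); return o
E
python3 - <<'E'
from h import *
st(); p=vision.read_camera("wrist"); save(p,"w1.png")
for t,X in dict(pawl_grip=(18,135,227)).items():
    r=nets.place_of(p,t); print(t,[(q["pixel"],q["confidence"],at_z(p,*q["pixel"],.227)) for q in r[:2]],proj(p,W(X)))
E
```

```text
t 7.2 tcp [0.597  0.3223 0.3313] yaw -4.0 F [ 0.6  0.2 -0.2] w 0.0447 g 0.0 q6 2.08
pawl_grip [([205.4, 283.7], 0.84, array([0.59799503, 0.31832347, 0.227     ]))] [206.43505959 279.48536288]
```

View pics/w1.png

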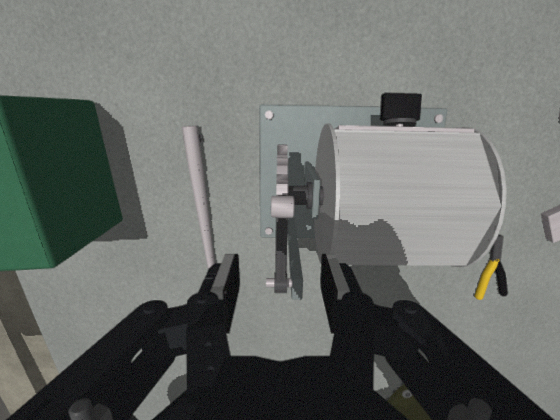

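The wrist view shows the button at (283,206) between the fingers, with the pawl arm running down to its pivot at (281,285). The plate is square to the picture, so the yaw is right.

Call:
carry_out:
  deltas:
    - [[0.05,0.004,-0.012,-0.25,0],[0.05,0.004,-0.012,-0.4,0],[0.05,0.004,-0.012,-0.485,0],[0.05,0.004,-0.012,-0.485,0],[0.05,0.004,-0.012,-0.485,0],[-1,0.004,-0.012,-0.485,0],[-1,0.004,-0.012,-0.485,0],[-1,0.004,-0.012,-0.485,0],[-1,0.004,-0.012,-0.485,0],[-1,0.004,-0.012,-0.485,0]]

```text
clock: 8.55
eef_pos: [0.5984, 0.3201, 0.2114]
tool_rot: [0.999, -0.035, 0.001, -0.001]
wrist_force: [0.8, 5.4, 3.5]
width: 0.0185
gripper_force: 59.6
```

Call:
carry_out:
  deltas:
    - [[-1,-0.012,0.001,0.04,0],[-1,-0.03,0.002,0.08,0],[-1,-0.05,0.003,0.11,0],[-1,-0.066,0.004,0.13,0],[-1,-0.066,0.004,0.13,0],[-1,-0.066,0.004,0.13,0],[-1,-0.066,0.004,0.13,0],[-1,-0.066,0.004,0.13,0],[-1,-0.066,0.004,0.13,0],[-1,-0.066,0.004,0.13,0]]

```text
clock: 9.8
eef_pos: [0.5813, 0.3214, 0.2424]
tool_rot: [0.999, -0.035, 0.0, -0.001]
wrist_force: [1.5, 8.4, -5.2]
width: 0.0187
gripper_force: 59.6
```

Call:
carry_out:
  deltas:
    - [[-1,0,0,0,0],[-1,0,0,0,0],[-1,0,0,0,0],[-1,0,0,0,0],[-1,0,0,0,0],[-1,0,0,0,0],[-1,0,0,0,0],[-1,0,0,0,0],[-1,0,0,0,0],[-1,0,0,0,0]]

```text
clock: 11.05
eef_pos: [0.5814, 0.3214, 0.2424]
tool_rot: [0.999, -0.035, 0.0, -0.001]
wrist_force: [1.2, 8.8, -5.1]
width: 0.0185
gripper_force: 59.6
```

Call:
carry_out:
  deltas:
    - [[-1,0,0,0,0],[-1,0,0,0,0],[-1,0,0,0,0],[-1,0,0,0,0],[-1,0,0,0,0],[-1,0,0,0,0],[-1,0,0,0,0],[-1,0,0,0,0],[-1,0,0,0,0],[-1,0,0,0,0]]

```text
clock: 12.3
eef_pos: [0.5814, 0.3214, 0.2424]
tool_rot: [0.999, -0.035, 0.0, -0.001]
wrist_force: [1.2, 8.8, -4.5]
width: 0.0188
gripper_force: 59.6
```

Call:
carry_out:
  deltas:
    - [[-1,0,0,0,0],[-1,0,0,0,0],[-1,0,0,0,0],[-1,0,0,0,0],[-1,0,0,0,0],[-1,0,0,0,0],[-1,0,0,0,0],[-1,0,0,0,0],[-1,0,0,0,0],[-1,0,0,0,0]]

```text
clock: 13.55
eef_pos: [0.5814, 0.3214, 0.2424]
tool_rot: [0.999, -0.035, 0.0, -0.001]
wrist_force: [0.2, 9.2, -4.8]
width: 0.0184
gripper_force: 59.6
```

```bash
python3 - <<'E'
from h import *
st(); s=vision.read_camera("scene"); d=vision.read_camera("side"); w=vision.read_camera("wrist")
for p in(s,d,w):
  for t,X in dict(pawl_grip=(18,135,227),fastener_grip=(-20,0,232),hatch_edge=(-43,0,205)).items():
    r=nets.place_of(p,t); print(t,[(np.round(q["pixel"],1),round(q["confidence"],2)) for q in r[:2]],proj(p,W(X)).round(1))
a=cv2.resize(s["img"][100:250,230:410],None,fx=2.2,fy=2.2);b=cv2.resize(d["img"][200:350,190:370],None,fx=2.2,fy=2.2)
cv2.imwrite("pics/c2.png",np.hstack([a,b])[:,:,::-1])
E
```

```text
t 13.55 tcp [0.5814 0.3214 0.2424] yaw -4.0 F [ 0.2  9.2 -4.8] w 0.0184 g 59.6 q6 2.09
pawl_grip [(array([118.9, 335.1]), 0.52)] [125.9 338.6]
fastener_grip [(array([150.8, 300.8]), 0.65)] [149.  304.4]
hatch_edge [(array([153.1, 298.9]), 0.83)] [151.9 296.9]
pawl_grip [(array([284.4, 263.8]), 0.66)] [292.1 256.9]
fastener_grip [(array([245.5, 278.8]), 0.42)] [243.9 280.2]
hatch_edge [(array([251.2, 288.6]), 0.96)] [253.  290.4]
pawl_grip [(array([277.1, 278.5]), 0.56)] [228. 276.]
fastener_grip [(array([286.4, 492.4]), 0.83)] [286.3 489.9]
hatch_edge [(array([292.2, 455.3]), 0.65)] [292.4 458.3]
```

View pics/c2.png

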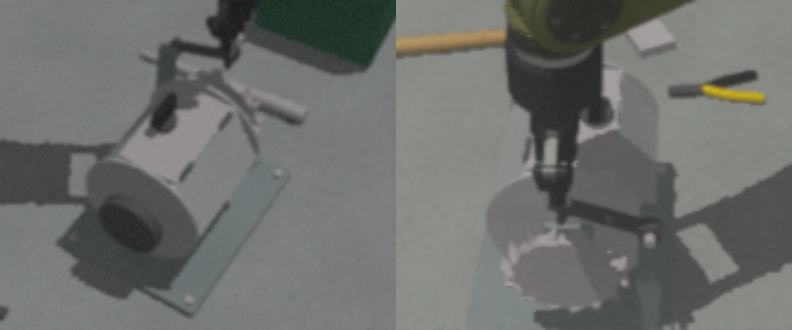

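The hatch and black grip bar are now on top (fastener at about (165,110) in the left crop), and the pawl is held up. I'll wait a little more, then lower it into the notch and release.

Call:
carry_out:
  deltas:
    - [[-1,0,0,0,0],[-1,0,0,0,0],[-1,0,0,0,0],[-1,0,0,0,0],[-1,0.018,-0.001,-0.03,0],[-1,0.036,-0.002,-0.06,0],[-1,0.054,-0.003,-0.1,0],[-1,0.066,-0.004,-0.13,0],[-1,0.066,-0.004,-0.13,0],[-1,0.066,-0.004,-0.13,0]]

```text
clock: 15.4
eef_pos: [0.5983, 0.3201, 0.2121]
tool_rot: [0.999, -0.035, 0.001, -0.001]
wrist_force: [-1.9, 5.2, 9.2]
width: 0.0187
gripper_force: 62.5
```

Call:
carry_out:
  deltas:
    - [[0.05,0,0,0,0],[0.05,0,0,0,0],[0.05,0,0,0,0],[0.05,0,0,0,0],[0.05,0,0,0.1,0],[0.05,0,0,0.4,0],[0.05,0,0,0.4,0],[0.05,-0.19,-0.52,0.4,0],[0.05,-0.19,-0.52,0.4,1],[0.05,-0.19,-0.52,0.4,1]]

```text
clock: 16.65
eef_pos: [0.5496, 0.1866, 0.3101]
tool_rot: [0.988, 0.154, -0.0, 0.0]
wrist_force: [0.2, 0.4, 1.4]
width: 0.0448
gripper_force: 0.0
```

Call:
carry_out:
  deltas:
    - [[-0.3,0,0,0,1],[-0.3,0,0,0,1],[-0.3,0,0,0,1],[-0.3,0,0,0,1],[-0.3,0,0,0,1],[-0.3,0,0,0,1],[-0.3,0,0,0,1],[-0.3,0,0,0,1],[-0.3,0,0,0,1],[-0.3,0,0,0,1]]

```text
clock: 17.9
eef_pos: [0.5505, 0.1893, 0.31]
tool_rot: [0.915, 0.402, -0.0, 0.0]
wrist_force: [-0.4, 0.1, -0.5]
width: 0.0298
gripper_force: 0.0
```

Call:
carry_out:
  deltas:
    - [[-0.3,0,0,0,1],[-0.3,0,0,0,1],[-0.3,0,0,0,1],[-0.3,0,0,0,1],[-0.3,0,0,0,1],[-0.3,0,0,0,1],[-0.3,0,0,0,1],[-0.3,0,0,0,1],[-0.3,0,0,0,1],[-0.3,0,0,0,1]]

```text
clock: 19.15
eef_pos: [0.5506, 0.1893, 0.31]
tool_rot: [0.78, 0.626, 0.0, -0.0]
wrist_force: [-0.2, -0.2, 0.5]
width: 0.0301
gripper_force: 0.0
```

```bash
python3 - <<'E'
from h import *
st(); s=vision.read_camera("scene"); d=vision.read_camera("side"); w=vision.read_camera("wrist")
save(w,"w2.png")
for p in(s,d,w):
  for t,X in dict(pawl_grip=(18,135,227),fastener_grip=(-20,0,232),hatch_edge=(-43,0,205),mouth=(0,0,200)).items():
    r=nets.place_of(p,t); print(t,[(np.round(q["pixel"],1),round(q["confidence"],2),at_z(p,*q["pixel"],X[2]/1000).round(4)) for q in r[:2]],proj(p,W(X)).round(1))
E
```

```text
t 19.15 tcp [0.5506 0.1893 0.31  ] yaw 77.5 F [-0.2 -0.2  0.5] w 0.0301 g 0.0 q6 0.49
pawl_grip [(array([124. , 336.8]), 0.57, array([0.5895, 0.3264, 0.227 ])), (array([275. , 215.8]), 0.36, array([ 0.537 , -0.2652,  0.227 ]))] [125.9 338.6]
fastener_grip [(array([146.3, 299.6]), 0.68, array([0.5337, 0.1926, 0.232 ]))] [149.  304.4]
hatch_edge [(array([155.3, 295.1]), 0.97, array([0.5281, 0.1779, 0.205 ]))] [151.9 296.9]
mouth [(array([158.7, 308.6]), 0.64, array([0.566 , 0.1888, 0.2   ]))] [159.2 309.8]
pawl_grip [(array([293.5, 255.8]), 0.94, array([0.5992, 0.3257, 0.227 ]))] [292.1 256.9]
fastener_grip [(array([244.1, 278.4]), 0.8, array([0.5541, 0.1908, 0.232 ]))] [243.9 280.2]
hatch_edge [(array([251.2, 288.3]), 0.87, array([0.5316, 0.186 , 0.205 ]))] [253.  290.4]
mouth [(array([256.1, 269.6]), 0.75, array([0.5742, 0.1963, 0.2   ]))] [253.7 271.5]
pawl_grip [] [ 23.7 304.5]
fastener_grip [(array([217.4, 278. ]), 0.96, array([0.5487, 0.1892, 0.232 ]))] [216.  279.3]
hatch_edge [(array([211.2, 253. ]), 0.82, array([0.5255, 0.1903, 0.205 ])), (array([321.2, 431.9]), 0.32, array([0.68  , 0.0295, 0.205 ]))] [209.4 254.3]
mouth [(array([203.7, 297.1]), 0.68, array([0.566, 0.187, 0.2  ]))] [201. 301.]
```

View pics/w2.png

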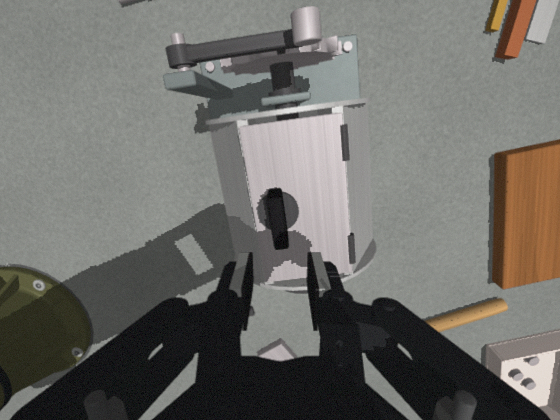

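Drum at zero, pawl down, and the fastener bar is at (278,217) along the hatch edge, i.e. locked. Next I grip it and turn it a quarter counter-clockwise.

Call:
carry_out:
  deltas:
    - [[-0.3,-0.006,0,0,0.28],[-0.3,-0.006,0,-0.2,0.28],[-0.3,-0.006,0,-0.3,0.28],[-0.3,-0.006,0,-0.368,0.28],[-0.3,-0.006,0,-0.368,0.28],[-1,-0.006,0,-0.368,0.28],[-1,-0.006,0,-0.368,0.28],[-1,-0.006,0,-0.368,0.28],[-1,-0.006,0,-0.368,0.28],[-1,-0.006,0,-0.368,0.28]]

```text
clock: 21.15
eef_pos: [0.5491, 0.1895, 0.2194]
tool_rot: [0.732, 0.681, 0.001, 0.0]
wrist_force: [-5.9, -0.4, 5.7]
width: 0.0106
gripper_force: 59.4
```

```bash
python3 -c "
from h import *
st()"
```

```text
t 21.15 tcp [0.5491 0.1895 0.2194] yaw 85.9 F [-5.9 -0.4  5.7] w 0.0106 g 59.4 q6 0.34
```

Call:
carry_out:
  deltas:
    - [[-1,0,0,0,0.2],[-1,0,0,0,0.4],[-1,0,0,0,0.6],[-1,0,0,0,0.8],[-1,0,0,0,1],[-1,0,0,0,1],[-1,0,0,0,1],[-1,0,0,0,1],[-1,0,0,0,1],[-1,0,0,0,1]]

```text
clock: 22.4
eef_pos: [0.549, 0.1895, 0.2195]
tool_rot: [0.531, 0.847, 0.0, 0.0]
wrist_force: [-7.0, -1.9, 6.6]
width: 0.0107
gripper_force: 59.7
```

Call:
carry_out:
  deltas:
    - [[-1,0,0,0,0.2],[-1,0,0,0,0.4],[-1,0,0,0,0.6],[-1,0,0,0,0.8],[-1,0,0,0,1],[-1,0,0,0,1],[-1,0,0,0,1],[-1,0,0,0,1],[-1,0,0,0,1],[-1,0,0,0,1]]

```text
clock: 23.65
eef_pos: [0.5489, 0.1893, 0.2195]
tool_rot: [0.294, 0.956, 0.0, 0.0]
wrist_force: [-7.8, -1.5, 7.1]
width: 0.0112
gripper_force: 59.7
```

Call:
carry_out:
  deltas:
    - [[-1,0,0,0,0.2],[-1,0,0,0,0.4],[-1,0,0,0,0.6],[-1,0,0,0,0.8],[-1,0,0,0,1],[-1,0,0,0,1],[-1,0,0,0,1],[-1,0,0,0,1],[-1,0,0,0,1],[-1,0,0,0,1]]

```text
clock: 24.9
eef_pos: [0.5489, 0.189, 0.2195]
tool_rot: [0.036, 0.999, -0.0, 0.0]
wrist_force: [-8.4, -3.8, 8.0]
width: 0.0111
gripper_force: 59.9
```

```bash
python3 -c "
from h import *
o=st();print(o['torque'])
w=vision.read_camera('wrist');save(w,'w3.png')"
```

```text
t 24.9 tcp [0.5489 0.189  0.2195] yaw 175.8 F [-8.4 -3.8  8. ] w 0.0111 g 59.9 q6 -1.23
[-0.45935324  1.49351479 -0.28935693]
```

View pics/w3.png

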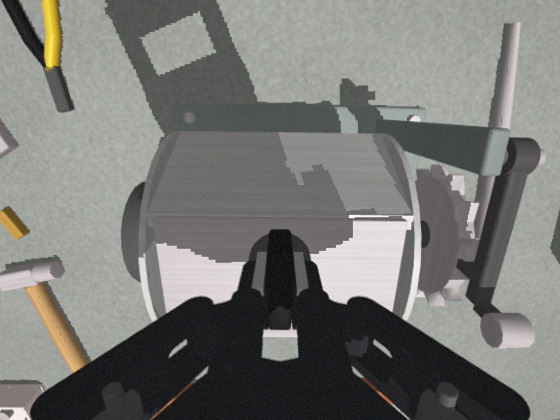

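The bar now lies along the stand's x (unlocked), held between the fingers at (280,280). I swing the hatch along its arc.

Call:
carry_out:
  deltas:
    - [[-1,0.015,-0.001,0.024,0],[-1,0.033,-0.002,0.047,0],[-1,0.053,-0.004,0.068,0],[-1,0.074,-0.005,0.087,0],[-1,0.098,-0.007,0.104,0],[-1,0.123,-0.009,0.118,0],[-1,0.15,-0.01,0.129,0],[-1,0.177,-0.012,0.138,0],[-1,0.233,-0.016,0.148,0],[-1,0.233,-0.016,0.148,0]]

```text
clock: 26.2
eef_pos: [0.6069, 0.1843, 0.2545]
tool_rot: [0.037, 0.999, -0.001, -0.002]
wrist_force: [-7.5, -7.6, -3.9]
width: 0.0107
gripper_force: 58.8
```

```bash
python3 -c "
from h import *
o=st();print(o['torque'])
w=vision.read_camera('wrist');d=vision.read_camera('side')
b=cv2.resize(d['img'][160:310,190:370],(504,420));
cv2.imwrite('pics/c4.png',cv2.resize(np.hstack([w['img'],b])[:,:,::-1],(800,316)))"
```

```text
t 26.2 tcp [0.6069 0.1843 0.2545] yaw 175.8 F [-7.5 -7.6 -3.9] w 0.0107 g 58.8 q6 -1.26
[-1.07219057  1.73594723 -0.10636127]
```

View pics/c4.png

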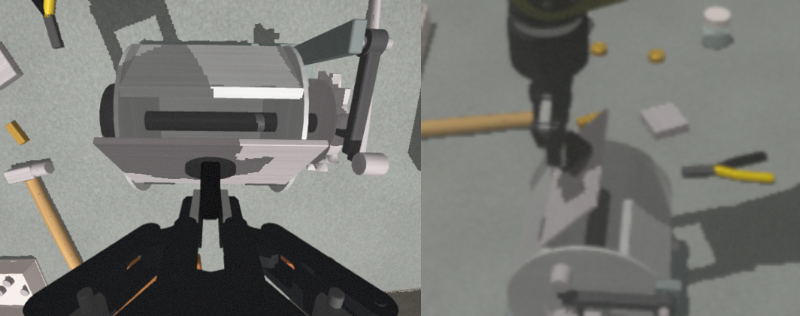

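Call:
carry_out:
  deltas:
    - [[-1,0.029,-0.002,0,0],[-1,0.058,-0.004,-0.002,0],[-1,0.086,-0.006,-0.008,0],[-1,0.114,-0.008,-0.016,0],[-1,0.14,-0.01,-0.027,0],[-1,0.166,-0.011,-0.04,0],[-1,0.201,-0.014,-0.064,0],[-1,0.212,-0.014,-0.074,0],[-1,0.22,-0.015,-0.08,0],[-1,0.22,-0.015,-0.08,0]]

```text
clock: 27.55
eef_pos: [0.6633, 0.1798, 0.238]
tool_rot: [0.037, 0.999, -0.001, 0.002]
wrist_force: [-0.4, -12.0, 12.1]
width: 0.0111
gripper_force: 63.0
```

```bash
python3 -c "
from h import *
o=st();print(o['torque'])
p=vision.read_camera('wrist');d=vision.read_camera('side')
def he(th,y=0,h=5,r=86): return W((43-r*np.cos(th)+h*np.sin(th),y,200+r*np.sin(th)+h*np.cos(th)))
for c in (p,d): print([(np.round(q['pixel'],1),round(q['confidence'],2)) for q in nets.place_of(c,'hatch_edge')[:2]],[(t,proj(c,he(t)).round(1)) for t in(1.5,1.65,1.75)])
"
```

```text
t 27.55 tcp [0.6633 0.1798 0.238 ] yaw 175.8 F [ -0.4 -12.   12.1] w 0.0111 g 63.0 q6 -1.28
[-1.67414332  0.61986761  0.1811351 ]
[(array([218.8, 281.8]), 0.9)] [(1.5, array([204. , 286.9])), (1.65, array([237.3, 286.7])), (1.75, array([256. , 286.6]))]
[(array([225.2, 246.3]), 0.67), (array([219.9, 211.4]), 0.49)] [(1.5, array([224.3, 251.4])), (1.65, array([224.4, 245.5])), (1.75, array([224.8, 241.7]))]
```

Call:
carry_out:
  deltas:
    - [[-0.3,0,0,0,0],[-0.3,0,0,0,0],[-0.3,0,0,0.15,0],[-0.3,0,0,0.35,0],[-0.3,0,0,0.48,0],[-0.7,0,0,0.48,0],[-1,-0.2,0.02,0.48,0],[-1,-0.313,0.03,0.48,0],[-1,-0.313,0.03,0.48,0],[-1,-0.313,0.03,0.48,0]]

```text
clock: 29.0
eef_pos: [0.5844, 0.1891, 0.3544]
tool_rot: [0.036, 0.999, -0.0, -0.0]
wrist_force: [-0.5, -0.1, 0.7]
width: 0.0001
gripper_force: 0.0
```

```bash
python3 -c "
from h import *
o=st()
p=vision.read_camera('wrist');d=vision.read_camera('side');s=vision.read_camera('scene')
def he(th,y=0,h=5,r=86): return W((43-r*np.cos(th)+h*np.sin(th),y,200+r*np.sin(th)+h*np.cos(th)))
for c in (p,d,s): print([(np.round(q['pixel'],1),round(q['confidence'],2)) for q in nets.place_of(c,'hatch_edge')[:2]],[(t,proj(c,he(t)).round(1)) for t in(1.5,1.65,1.75)])
"
```

```text
t 29.0 tcp [0.5844 0.1891 0.3544] yaw 175.9 F [-0.5 -0.1  0.7] w 0.0001 g 0.0 q6 -1.25
[(array([ 55.7, 116.3]), 0.68)] [(1.5, array([253.7, 278.6])), (1.65, array([267.2, 278.6])), (1.75, array([275. , 278.7]))]
[(array([223.8, 248.4]), 0.86), (array([179.9, 331.4]), 0.4)] [(1.5, array([224.3, 251.4])), (1.65, array([224.4, 245.5])), (1.75, array([224.8, 241.7]))]
[(array([149.5, 323.5]), 0.87)] [(1.5, array([145.1, 325.4])), (1.65, array([147.2, 329.5])), (1.75, array([148.9, 332.2]))]
```

Call:
carry_out:
  deltas:
    - [[-1,0,0,-0.2,0],[-1,0,0,-0.346,0],[-1,0,0,-0.346,0],[-1,0.06,-0.004,-0.346,0],[-1,0.09,-0.006,-0.346,0],[-1,0.11,-0.007,-0.346,0],[-1,0.13,-0.009,-0.346,0],[-1,0.145,-0.01,-0.346,0],[-1,0.16,-0.011,-0.346,0],[-1,0.16,-0.011,-0.346,0]]

```text
clock: 30.55
eef_pos: [0.6225, 0.1865, 0.2676]
tool_rot: [0.036, 0.999, -0.0, -0.003]
wrist_force: [-17.5, -1.1, -1.7]
width: 0.0001
gripper_force: 8.3
```

```bash
python3 -c "
from h import *
o=st()
d=vision.read_camera('side');s=vision.read_camera('scene')
def he(th,y=0,h=5,r=86): return W((43-r*np.cos(th)+h*np.sin(th),y,200+r*np.sin(th)+h*np.cos(th)))
for c in (d,s): print([(np.round(q['pixel'],1),round(q['confidence'],2)) for q in nets.place_of(c,'hatch_edge')[:2]],[(t,proj(c,he(t)).round(1)) for t in(1.5,1.65,1.75)])
"
```

```text
t 30.55 tcp [0.6225 0.1865 0.2676] yaw 175.9 F [-17.5  -1.1  -1.7] w 0.0001 g 8.3 q6 -1.26
[(array([224. , 238.1]), 0.71)] [(1.5, array([224.3, 251.4])), (1.65, array([224.4, 245.5])), (1.75, array([224.8, 241.7]))]
[(array([154.4, 333.1]), 0.7), (array([181.9, 309.5]), 0.56)] [(1.5, array([145.1, 325.4])), (1.65, array([147.2, 329.5])), (1.75, array([148.9, 332.2]))]
```

Force of 17.5 N and both cameras say the hatch is at its stop. Next, the castings.

Call:
carry_out:
  deltas:
    - [[-1,-0.12,0.01,0,0],[-0.5,-0.12,0.01,0.2,0],[0.1,-0.12,0.01,0.4,0],[0.1,-0.2,-0.25,0.4,-0.3],[0.1,-0.25,-0.5,0.4,-0.6],[0.1,-0.3,-0.75,0.4,-1],[0.1,-0.3,-1,0.4,-1],[0.1,-0.3,-1,0.4,-1],[0.1,-0.3,-1,0.4,-1],[0.1,-0.3,-1,0.4,-1]]

```text
clock: 32.0
eef_pos: [0.5493, -0.0625, 0.3686]
tool_rot: [0.293, 0.956, 0.0, 0.0]
wrist_force: [-0.7, 0.0, 0.7]
width: 0.0473
gripper_force: 0.0
```

Call:
carry_out:
  deltas:
    - [[0.1,-0.05,-0.2,0,-0.35],[0.1,-0.05,-0.4,0,-0.7],[0.1,-0.05,-0.55,0,-1],[0.1,-0.05,-0.55,0,-1],[0.1,-0.05,-0.55,0,-1],[0.1,-0.05,-0.55,0,-1],[0.1,-0.05,-0.55,0,-1],[0.1,-0.05,-0.55,0,-1],[0.1,-0.05,-0.55,0,-1],[0.1,-0.05,-0.55,0,-1]]

```text
clock: 33.25
eef_pos: [0.5365, -0.2012, 0.3686]
tool_rot: [0.531, 0.847, 0.0, 0.0]
wrist_force: [-0.5, -0.1, -0.4]
width: 0.047
gripper_force: 0.0
```

```bash
cat > cast.py <<'E'
from h import *
def cast(p,ns=("bar1","dome1")):
    for n in ns:
        for q in nets.outline_of(p,n)[:4]:
            m=q["mask"].astype(np.uint8)
            if q["confidence"]<.25 or m.sum()<20: continue
            zt=.014 if n=="bar1" else .012
            (c,wh,a)=cv2.minAreaRect(np.argwhere(m)[:,::-1].astype(np.float32))
            P=np.array([at_z(p,r+.0,cc,zt*.6)[:2] for r,cc in np.argwhere(m)]); mu=P.mean(0)
            ev,V=np.linalg.eigh(np.cov((P-mu).T)); ax=V[:,1]
            print(n,round(q["confidence"],2),np.round(q["extent"]),"xy",mu.round(4),"size",(np.sqrt(ev)*3.46).round(3),"axis deg",round(np.degrees(np.arctan2(ax[1],ax[0]))%180,1))
        print(n,"place",[(at_z(p,*q["pixel"],0)[:2].round(4).tolist(),round(q["confidence"],2)) for q in nets.place_of(p,n)[:4]])
E
python3 - <<'E'
from cast import *
st(); p=vision.read_camera("wrist"); save(p,"w5.png"); cast(p)
E
```

```text
t 33.25 tcp [ 0.5365 -0.2012  0.3686] yaw 115.9 F [-0.5 -0.1 -0.4] w 0.047 g 0.0 q6 -0.87
bar1 0.76 [295. 157. 322. 166.] xy [ 0.58   -0.1792] size [0.017 0.043] axis deg 22.0
bar1 0.68 [355.   0. 460.  52.] xy [0.6237 0.0888] size [0.058 0.122] axis deg 18.0
bar1 0.58 [245. 244. 262. 256.] xy [ 0.5657 -0.3787] size [0.025 0.03 ] axis deg 99.2
bar1 place [([0.5788, -0.1791], 0.69)]
dome1 0.75 [202. 212. 218. 236.] xy [ 0.4664 -0.3564] size [0.027 0.032] axis deg 81.2
dome1 0.51 [249. 244. 261. 258.] xy [ 0.5663 -0.3788] size [0.025 0.029] axis deg 98.4
dome1 place [([0.4723, -0.356], 0.72), ([0.5703, -0.3811], 0.61)]
```

View pics/w5.png

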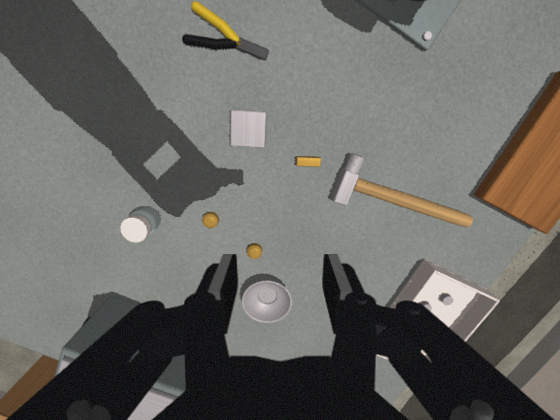

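Castings: bar at (308,161), domes at (210,220) and (255,251), with the dish below the second dome. I'll take that dome first.

Call:
carry_out:
  deltas:
    - [[0.1,0.122,-0.3,-0.2,0],[0.1,0.122,-0.5,-0.4,0],[0.1,0.122,-0.715,-0.6,0],[0.1,0.122,-0.715,-0.8,0],[0.1,0.122,-0.715,-0.995,0],[0.1,0.122,-0.715,-0.995,0],[0.1,0.122,-0.715,-0.995,0],[0.1,0.122,-0.715,-0.995,0],[0.1,0.122,-0.715,-0.995,0],[0.1,0.122,-0.715,-0.995,0]]

```text
clock: 34.75
eef_pos: [0.5674, -0.3799, 0.121]
tool_rot: [0.531, 0.847, -0.0, 0.001]
wrist_force: [-0.1, -0.1, 0.4]
width: 0.047
gripper_force: 0.0
```

```bash
python3 - <<'E'
from cast import *
st(); p=vision.read_camera("wrist"); save(p,"w6.png"); cast(p,("dome1",))
E
```

```text
t 34.75 tcp [ 0.5674 -0.3799  0.121 ] yaw 115.9 F [-0.1 -0.1  0.4] w 0.047 g 0.0 q6 -1.1
dome1 0.77 [264. 186. 297. 221.] xy [ 0.5669 -0.3785] size [0.026 0.029] axis deg 121.5
dome1 0.66 [168. 113. 208. 151.] xy [ 0.4665 -0.356 ] size [0.025 0.029] axis deg 28.6
dome1 place [([0.4662, -0.3561], 0.83), ([0.5673, -0.3786], 0.82)]
```

Call:
carry_out:
  deltas:
    - [[0.1,0,0.006,-0.2,0],[0.1,0,0.006,-0.35,0],[0.1,0,0.006,-0.43,0],[0.1,0,0.006,-0.47,0],[0.1,0,0.006,-0.47,0],[-1,0,0.006,-0.47,0],[-1,0,0.006,-0.47,0],[-1,0,0.006,-0.47,0],[-1,0,0.006,-0.47,0],[-1,0,0.006,-0.1,0]]

```text
clock: 36.15
eef_pos: [0.5652, -0.3771, 0.0614]
tool_rot: [0.531, 0.847, 0.0, -0.004]
wrist_force: [0.2, -0.1, 0.6]
width: 0.026
gripper_force: 59.4
```

```bash
python3 -c "
from h import *
o=st(); q=np.load('q.npy')
for X in [(-5,30,185),(-5,0,185),(-5,-30,185)]: print(X,W(X).round(4))"
```

```text
t 36.15 tcp [ 0.5652 -0.3771  0.0614] yaw 115.9 F [ 0.2 -0.1  0.6] w 0.026 g 59.4 q6 -1.09
(-5, 30, 185) [0.5671 0.219  0.185 ]
(-5, 0, 185) [0.565  0.1891 0.185 ]
(-5, -30, 185) [0.5629 0.1592 0.185 ]
```

Call:
carry_out:
  deltas:
    - [[-1,0,0.1,0.3,0],[-1,0,0.25,0.6,0.3],[-1,0,0.5,0.9,0.6],[-1,0,0.75,1,1],[-1,0,1,1,1],[-1,0,1,1,1],[-1,0,1,1,1],[-1,0,1,1,1],[-1,0,1,1,1],[-1,0,1,1,1]]

```text
clock: 37.4
eef_pos: [0.5669, -0.1294, 0.3142]
tool_rot: [0.294, 0.956, -0.0, -0.0]
wrist_force: [0.5, -0.0, -0.7]
width: 0.0266
gripper_force: 59.4
```

Call:
carry_out:
  deltas:
    - [[-1,0,0.2,0,0.3],[-1,0,0.4,0,0.6],[-1,0,0.65,0,1],[-1,0,0.85,0,1],[-1,0,1,0,1],[-1,0,1,0,1],[-1,0,1,0,1],[-1,0,1,0,1],[-1,0,1,0,1],[-1,0,1,0,1]]

```text
clock: 38.65
eef_pos: [0.5671, 0.1211, 0.3148]
tool_rot: [0.036, 0.999, -0.0, 0.0]
wrist_force: [-0.6, -0.0, 0.2]
width: 0.0264
gripper_force: 59.5
```

```bash
python3 - <<'E'
from h import *
st(); p=vision.read_camera("wrist"); save(p,"w7.png"); s=vision.read_camera("scene")
def he(th,y=0,h=5,r=86): return W((43-r*np.cos(th)+h*np.sin(th),y,200+r*np.sin(th)+h*np.cos(th)))
print([np.round(q["pixel"]) for q in nets.place_of(s,"hatch_edge")[:1]],[proj(s,he(t)).round() for t in(1.6,1.75)])
print([(q["extent"],q["confidence"]) for q in nets.recognise(p,"dome1")[:3]])
E
```

```text
t 38.65 tcp [0.5671 0.1211 0.3148] yaw 175.8 F [-0.6 -0.   0.2] w 0.0264 g 59.5 q6 -1.35
[array([153., 331.])] [array([146., 328.]), array([149., 332.])]
[([254.4, 238.1, 303.5, 292.6], 0.67)]
```

View pics/w7.png

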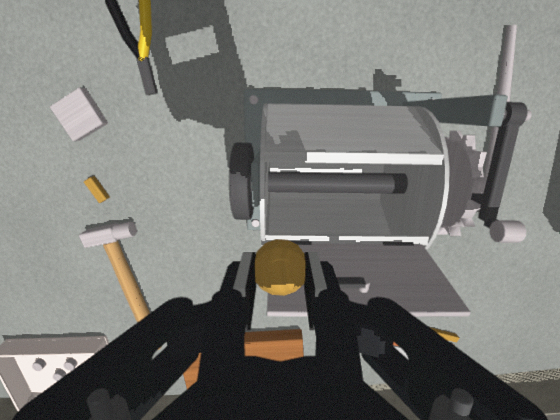

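The wrist view shows the dome held at (280,268), with the open drum mouth at (350,200) and the hatch fully back. I lower into the mouth and release.

Call:
carry_out:
  deltas:
    - [[-1,-0.016,0.15,0,0],[-1,-0.016,0.276,0,0],[-1,-0.016,0.276,-0.2,0],[-1,-0.016,0.276,-0.4,0],[-1,-0.016,0.276,-0.5,0],[-1,-0.016,0.276,-0.5,0],[0.1,-0.016,0.276,-0.5,0],[0.1,-0.016,0.276,-0.5,0],[0.1,-0.016,0.276,-0.5,0],[0.1,-0.016,0.276,-0.5,0]]

```text
clock: 40.1
eef_pos: [0.5631, 0.1906, 0.1901]
tool_rot: [0.036, 0.999, 0.0, 0.0]
wrist_force: [1.2, -0.2, -0.6]
width: 0.0471
gripper_force: 0.0
```

Call:
carry_out:
  deltas:
    - [[0.1,0,0,0.2,0],[0.1,0,0,0.4,0],[0.1,0,-0.1,0.5,0],[0.1,-0.05,-0.3,0.5,0],[0.1,-0.1,-0.55,0.5,0],[0.1,-0.15,-0.8,0.5,0],[0.1,-0.18,-1,0.5,0],[0.1,-0.18,-1,0.5,0],[0.1,-0.18,-1,0.5,0],[0.1,-0.18,-1,0.5,0]]

```text
clock: 41.35
eef_pos: [0.5183, -0.0584, 0.3148]
tool_rot: [0.035, 0.999, 0.0, 0.0]
wrist_force: [0.8, 0.7, 0.3]
width: 0.047
gripper_force: 0.0
```

Call:
carry_out:
  deltas:
    - [[0.1,-0.05,-0.25,0,0],[0.1,-0.1,-0.5,0,0],[0.1,-0.15,-0.75,-0.1,0],[0.1,-0.2,-1,-0.3,0],[0.1,-0.2,-1,-0.5,0],[0.1,-0.2,-1,-0.5,0],[0.1,-0.2,-1,-0.5,0],[0.1,-0.2,-1,-0.5,0],[0.1,-0.2,-1,-0.5,0],[0.1,-0.2,-1,-0.5,0]]

```text
clock: 42.6
eef_pos: [0.4684, -0.3092, 0.1906]
tool_rot: [0.036, 0.999, -0.0, 0.001]
wrist_force: [-0.3, 0.3, 0.2]
width: 0.0472
gripper_force: 0.0
```

```bash
python3 - <<'E'
from cast import *
st(); p=vision.read_camera("wrist"); cast(p,("dome1","bar1"))
for n in("scene","side"):
    q=vision.read_camera(n); save(q,n+"7.png")
    print(n,[(np.round(r["extent"]),round(r["confidence"],2)) for t in("dome1","bar1") for r in nets.recognise(q,t)[:3]])
E
```

```text
t 42.6 tcp [ 0.4684 -0.3092  0.1906] yaw 175.9 F [-0.3  0.3  0.2] w 0.0472 g 0.0 q6 -2.15
dome1 0.91 [215. 156. 239. 189.] xy [ 0.4449 -0.368 ] size [0.026 0.028] axis deg 130.2
dome1 place []
bar1 0.8 [377. 250. 402. 278.] xy [ 0.5804 -0.1799] size [0.015 0.047] axis deg 24.7
bar1 place [([0.5818, -0.1787], 0.58)]
scene [(array([165., 325., 174., 337.]), 0.68), (array([247., 291., 259., 300.]), 0.63)]
side [(array([219., 208., 316., 372.]), 0.68), (array([260., 214., 278., 219.]), 0.44)]
```

Dome B has been knocked aside, to about (0.445,-0.368). I go there and check from nearer.

Call:
carry_out:
  deltas:
    - [[0.1,-0.094,-0.235,-0.2,0],[0.1,-0.094,-0.235,-0.36,0],[0.1,-0.094,-0.235,-0.36,0],[0.1,-0.094,-0.235,-0.36,0],[0.1,-0.094,-0.235,-0.36,0],[0.1,-0.094,-0.235,-0.36,0],[0.1,-0.094,-0.235,-0.36,0],[0.1,-0.094,-0.235,-0.36,0],[0.1,-0.094,-0.235,-0.36,0],[0.1,-0.094,-0.235,-0.36,0]]

```text
clock: 44.4
eef_pos: [0.4446, -0.3682, 0.0997]
tool_rot: [0.036, 0.999, 0.0, -0.0]
wrist_force: [0.5, -0.6, -0.4]
width: 0.0472
gripper_force: 0.0
```

```bash
python3 - <<'E'
from cast import *
st(); p=vision.read_camera("wrist"); cast(p,("dome1",)); save(p,"w8.png")
E
```

```text
t 44.4 tcp [ 0.4446 -0.3682  0.0997] yaw 175.9 F [ 0.5 -0.6 -0.4] w 0.0472 g 0.0 q6 -2.25
dome1 0.77 [254. 182. 292. 221.] xy [ 0.4341 -0.3737] size [0.026 0.028] axis deg 1.4
dome1 place [([0.4337, -0.3746], 0.79)]
```

View pics/w8.png

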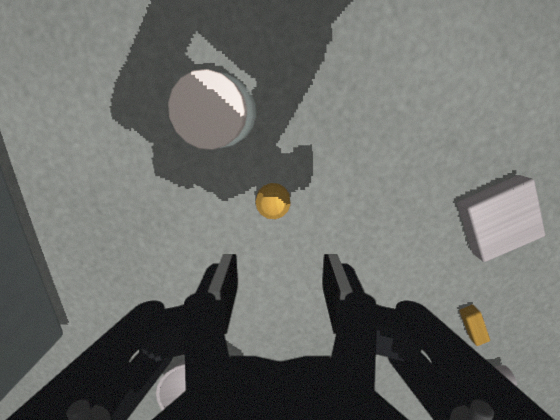

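The dome sits at (273,201), with the jar at (208,108) clear of the fingers. It moved again since the last look, so I correct, recheck, then grip.

Call:
carry_out:
  deltas:
    - [[0.1,-0.043,-0.022,-0.1,0],[0.1,-0.043,-0.022,-0.1,0],[0.1,-0.043,-0.022,-0.1,0],[0.1,-0.043,-0.022,-0.1,0],[0.1,-0.043,-0.022,-0.1,0],[0.1,-0.043,-0.022,-0.1,0],[0.1,-0.043,-0.022,-0.1,0],[0.1,-0.043,-0.022,-0.1,0],[0.1,-0.043,-0.022,-0.1,0],[0.1,-0.043,-0.022,-0.1,0]]

```text
clock: 45.8
eef_pos: [0.4338, -0.3737, 0.0748]
tool_rot: [0.036, 0.999, 0.0, 0.0]
wrist_force: [-1.3, -0.6, -0.3]
width: 0.0473
gripper_force: 0.0
```

```bash
python3 - <<'E'
from cast import *
st(); p=vision.read_camera("wrist"); cast(p,("dome1",))
E
```

```text
t 45.8 tcp [ 0.4338 -0.3737  0.0748] yaw 175.9 F [-1.3 -0.6 -0.3] w 0.0473 g 0.0 q6 -2.27
dome1 0.86 [259. 204. 299. 244.] xy [ 0.4341 -0.3738] size [0.026 0.029] axis deg 176.3
dome1 place [([0.434, -0.3735], 0.96), ([0.5827, -0.1764], 0.52)]
```

Call:
carry_out:
  deltas:
    - [[0.1,0,0,-0.15,0],[0.1,0,0,-0.25,0],[0.1,0,0,-0.287,0],[0.1,0,0,-0.287,0],[-1,0,0,-0.287,0],[-1,0,0,-0.287,0],[-1,0,0,-0.287,0],[-1,0,0,-0.287,0],[-1,0,0,0,0],[-1,0,0,0.2,0]]

```text
clock: 47.2
eef_pos: [0.4337, -0.3736, 0.127]
tool_rot: [0.036, 0.999, -0.0, 0.0]
wrist_force: [0.6, -0.3, -0.6]
width: 0.0264
gripper_force: 59.5
```

Call:
carry_out:
  deltas:
    - [[-1,0.05,0.15,0.3,0],[-1,0.1,0.3,0.6,0],[-1,0.2,0.5,0.76,0],[-1,0.25,0.75,0.76,0],[-1,0.26,1,0.76,0],[-1,0.26,1,0.76,0],[-1,0.26,1,0.76,0],[-1,0.26,1,0.76,0],[-1,0.26,1,0.76,0],[-1,0.26,1,0.76,0]]

```text
clock: 48.45
eef_pos: [0.4987, -0.1244, 0.3146]
tool_rot: [0.037, 0.999, 0.0, -0.0]
wrist_force: [-0.8, -0.3, -1.3]
width: 0.0266
gripper_force: 59.5
```

Call:
carry_out:
  deltas:
    - [[-1,0.05,0.25,0,0],[-1,0.1,0.5,0,0],[-1,0.15,0.75,0,0],[-1,0.2,1,0,0],[-1,0.257,1,0,0],[-1,0.257,1,0,0],[-1,0.257,1,0,0],[-1,0.257,1,0,0],[-1,0.257,1,0,0],[-1,0.257,1,0,0]]

```text
clock: 49.7
eef_pos: [0.563, 0.1261, 0.3149]
tool_rot: [0.036, 0.999, 0.0, 0.0]
wrist_force: [0.9, 0.2, -0.5]
width: 0.0264
gripper_force: 59.5
```

```bash
python3 - <<'E'
from cast import *
st(); p=vision.read_camera("wrist"); print([(np.round(q["extent"]),round(q["confidence"],2)) for q in nets.recognise(p,"dome1")[:3]])
E
```

```text
t 49.7 tcp [0.563  0.1261 0.3149] yaw 175.8 F [ 0.9  0.2 -0.5] w 0.0264 g 59.5 q6 -1.34
[(array([255., 237., 307., 298.]), 0.93), (array([317., 165., 339., 174.]), 0.73)]
```

Call:
carry_out:
  deltas:
    - [[-1,0,0.15,0,0],[-1,0,0.33,0,0],[-1,0,0.33,-0.2,0],[-1,0,0.33,-0.4,0],[-1,0,0.33,-0.5,0],[-1,0,0.33,-0.5,0],[0.1,0,0.33,-0.5,0],[0.1,0,0.33,-0.5,0],[0.1,0,0.33,-0.5,0],[0.1,0,0.33,-0.5,0]]

```text
clock: 51.05
eef_pos: [0.5631, 0.2089, 0.1902]
tool_rot: [0.036, 0.999, 0.0, 0.0]
wrist_force: [0.7, 0.7, -0.1]
width: 0.0469
gripper_force: 0.0
```

Call:
carry_out:
  deltas:
    - [[0.1,0,0,0.2,0],[0.1,0,0,0.4,0],[0.1,0,-0.1,0.5,0],[0.1,0,-0.3,0.5,0],[0.1,0.03,-0.55,0.5,0.3],[0.1,0.07,-0.8,0.5,0.6],[0.1,0.07,-1,0.5,0.87],[0.1,0.07,-1,0.5,0.87],[0.1,0.07,-1,0.5,0.87],[0.1,0.07,-1,0.5,0.87]]

```text
clock: 52.3
eef_pos: [0.5806, -0.0401, 0.3149]
tool_rot: [-0.191, 0.982, 0.0, 0.0]
wrist_force: [0.6, -0.6, 0.5]
width: 0.0472
gripper_force: 0.0
```

Call:
carry_out:
  deltas:
    - [[0.1,0,-0.25,0,0],[0.1,0,-0.5,-0.2,0],[0.1,0,-0.55,-0.4,0],[0.1,0,-0.55,-0.6,0],[0.1,0,-0.55,-0.8,0],[0.1,0,-0.55,-0.8,0],[0.1,0,-0.55,-0.8,0],[0.1,0,-0.55,-0.8,0],[0.1,0,-0.55,-0.8,0],[0.1,0,-0.55,-0.8,0]]

```text
clock: 53.55
eef_pos: [0.5807, -0.1788, 0.1155]
tool_rot: [-0.19, 0.982, -0.0, 0.0]
wrist_force: [-0.5, 0.7, 0.1]
width: 0.047
gripper_force: 0.0
```

```bash
python3 - <<'E'
from cast import *
st(); p=vision.read_camera("wrist"); cast(p,("bar1",)); save(p,"w9.png")
E
```

```text
t 53.55 tcp [ 0.5807 -0.1788  0.1155] yaw -158.0 F [-0.5  0.7  0.1] w 0.047 g 0.0 q6 -2.31
bar1 0.58 [268. 185. 291. 230.] xy [ 0.5809 -0.1797] size [0.015 0.043] axis deg 23.1
bar1 place [([0.5839, -0.1791], 0.72)]
```

View pics/w9.png

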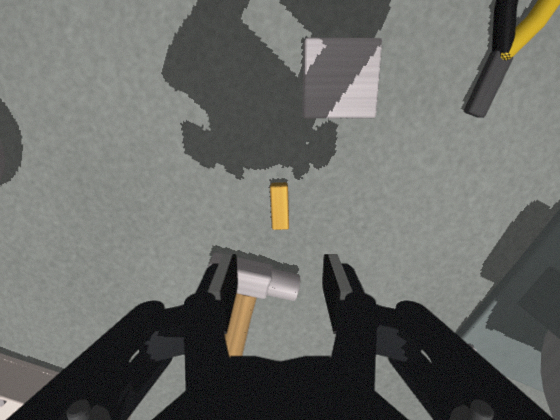

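The bar is at (279,207), aligned with the fingers, and the hammer head at (270,280) is clear of them. I grip it.

Call:
carry_out:
  deltas:
    - [[0.1,0.004,0,-0.2,0.03],[0.1,0.004,0,-0.35,0.03],[0.1,0.004,0,-0.445,0.03],[0.1,0.004,0,-0.445,0.03],[-1,0.004,0,-0.445,0.03],[-1,0.004,0,-0.445,0.03],[-1,0.004,0,-0.445,0.03],[-1,0.004,0,-0.445,0.03],[-1,0.004,0,-0.445,0.03],[-1,0.004,0,-0.2,0.03]]

```text
clock: 54.95
eef_pos: [0.5795, -0.178, 0.0622]
tool_rot: [-0.198, 0.98, 0.002, -0.003]
wrist_force: [0.1, -0.4, -0.7]
width: 0.0144
gripper_force: 58.9
```

Call:
carry_out:
  deltas:
    - [[-1,0,0,0.3,0],[-1,0,0.15,0.5,0],[-1,0,0.3,0.75,0],[-1,-0.03,0.55,1,-0.3],[-1,-0.05,0.8,1,-0.6],[-1,-0.07,1,1,-0.87],[-1,-0.07,1,1,-0.87],[-1,-0.07,1,1,-0.87],[-1,-0.07,1,1,-0.87],[-1,-0.07,1,1,-0.87]]

```text
clock: 56.2
eef_pos: [0.5641, 0.0703, 0.3146]
tool_rot: [0.029, 1.0, -0.0, -0.0]
wrist_force: [-0.6, -0.1, -0.8]
width: 0.0139
gripper_force: 59.0
```

```bash
python3 - <<'E'
from cast import *
st(); p=vision.read_camera("wrist"); print([(np.round(q["extent"]),round(q["confidence"],2)) for q in nets.recognise(p,"bar1")[:3]])
E
```

```text
t 56.2 tcp [0.5641 0.0703 0.3146] yaw 176.7 F [-0.6 -0.1 -0.8] w 0.0139 g 59.0 q6 -1.45
[(array([266., 228., 296., 304.]), 0.91)]
```

Call:
carry_out:
  deltas:
    - [[-1,0,0.2,0,0],[-1,0,0.38,0,0],[-1,0,0.38,-0.2,0],[-1,0,0.38,-0.4,0],[-1,0,0.38,-0.5,0],[-1,0,0.38,-0.5,0],[0.1,0,0.38,-0.5,0],[0.1,0,0.38,-0.5,0],[0.1,0,0.38,-0.5,0],[0.1,0,0.38,-0.5,0]]

```text
clock: 57.55
eef_pos: [0.5641, 0.1663, 0.1902]
tool_rot: [0.028, 1.0, 0.0, 0.0]
wrist_force: [0.1, -0.4, -0.1]
width: 0.0472
gripper_force: 0.0
```

Call:
carry_out:
  deltas:
    - [[0.1,0,0,0.2,0],[0.1,0,0,0.4,0],[0.1,0,0,0.5,0],[0.1,0,0.09,0.5,0],[-0.3,0.1,0.09,0.5,0],[-0.3,0.1,0.09,0.5,0],[-0.3,0.1,0.09,0.5,0],[-0.3,0.1,0.09,0.5,0],[-0.3,0.1,0.09,0.5,0],[-0.3,0.1,0.09,0.5,0]]

```text
clock: 58.8
eef_pos: [0.5889, 0.1888, 0.3149]
tool_rot: [0.028, 1.0, 0.0, 0.0]
wrist_force: [0.7, 1.1, 0.6]
width: 0.03
gripper_force: 0.0
```

```bash
python3 - <<'E'
from cast import *
st(); p=vision.read_camera("wrist"); s=vision.read_camera("scene")
for t in("bar1","dome1","fastener_grip"): print([(np.round(q["extent"]),round(q["confidence"],2)) for q in nets.recognise(p,t)[:3]],[(np.round(q["extent"]),round(q["confidence"],2)) for q in nets.recognise(s,t)[:3]])
b=cv2.resize(s["img"][90:390,130:390],(364,420))
cv2.imwrite('pics/c10.png',cv2.resize(np.hstack([p['img'],b])[:,:,::-1],(800,364)))
E
```

```text
t 58.8 tcp [0.5889 0.1888 0.3149] yaw 176.8 F [0.7 1.1 0.6] w 0.03 g 0.0 q6 -1.26
[(array([256., 142., 270., 157.]), 0.44)] [(array([126., 310., 151., 336.]), 0.7)]
[(array([308., 148., 332., 161.]), 0.67), (array([272., 145., 294., 154.]), 0.66), (array([253., 258., 283., 334.]), 0.45)] []
[(array([252., 255., 288., 333.]), 0.71)] [(array([329., 151., 344., 167.]), 0.5)]
```

View pics/c10.png

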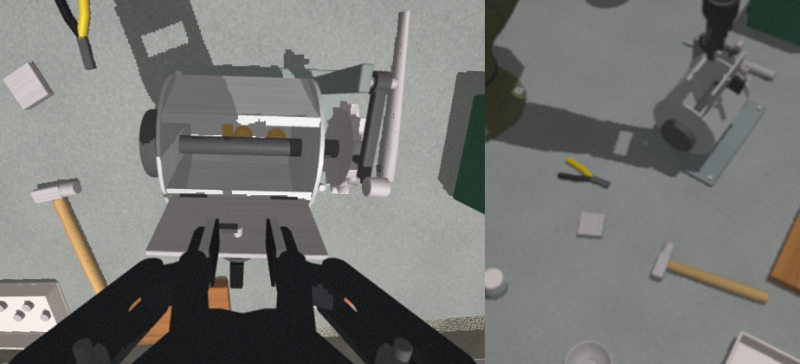

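All three castings are in the drum, at (228,130), (243,132) and (277,134), and none remain on the bench. The hatch bar is at (237,270). Next, the hatch: grip the bar and reverse the arc.

Call:
carry_out:
  deltas:
    - [[-0.3,0.15,-0.012,0,-0.03],[-0.3,0.267,-0.024,0,-0.03],[-0.3,0.267,-0.024,0,-0.03],[-0.3,0.267,-0.024,-0.15,-0.03],[-0.3,0.267,-0.024,-0.3,-0.03],[-0.3,0.267,-0.024,-0.305,-0.03],[-1,0.267,-0.024,-0.305,-0.03],[-1,0.267,-0.024,-0.305,-0.03],[-1,0.267,-0.024,-0.305,-0.03],[-1,0.267,-0.024,-0.305,-0.03]]

```text
clock: 60.45
eef_pos: [0.6558, 0.1805, 0.2403]
tool_rot: [0.037, 0.999, -0.002, 0.0]
wrist_force: [-6.0, -14.9, -2.7]
width: 0.0114
gripper_force: 59.9
```

```bash
python3 - <<'E'
from cast import *
st(); p=vision.read_camera("wrist"); save(p,"w11.png")
E
```

```text
t 60.45 tcp [0.6558 0.1805 0.2403] yaw 175.7 F [ -6.  -14.9  -2.7] w 0.0114 g 59.9 q6 -1.28
```

View pics/w11.png

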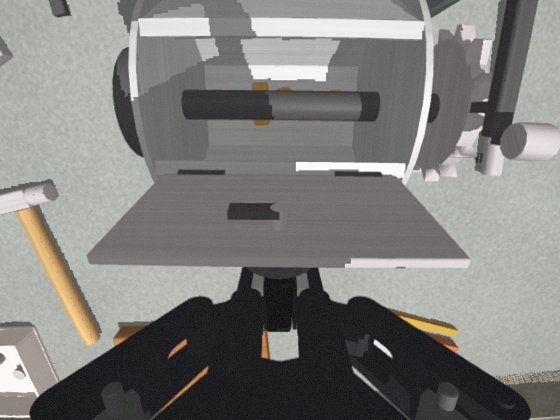

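The bar is pinched at (281,300), with the castings visible inside at (262,90) and (285,92). I swing the hatch shut, easing y by 1.5 mm.

Call:
carry_out:
  deltas:
    - [[-1,-0.018,-0.003,0.012,0],[-1,-0.036,-0.004,0.023,0],[-1,-0.062,-0.002,0.035,0],[-1,-0.088,0,0.045,0],[-1,-0.115,0.002,0.052,0],[-1,-0.143,0.004,0.056,0],[-1,-0.171,0.006,0.058,0],[-1,-0.199,0.008,0.056,0],[-1,-0.227,0.01,0.052,0],[-1,-0.254,0.012,0.045,0]]

```text
clock: 61.75
eef_pos: [0.5952, 0.1851, 0.2539]
tool_rot: [0.037, 0.999, 0.001, 0.006]
wrist_force: [17.4, -3.8, 3.3]
width: 0.0114
gripper_force: 76.0
```

Call:
carry_out:
  deltas:
    - [[-1,-0.026,0.002,-0.01,0],[-1,-0.052,0.004,-0.022,0],[-1,-0.076,0.005,-0.037,0],[-1,-0.099,0.007,-0.054,0],[-1,-0.119,0.008,-0.074,0],[-1,-0.138,0.01,-0.095,0],[-1,-0.155,0.011,-0.118,0],[-1,-0.169,0.012,-0.142,0],[-1,-0.171,0.012,-0.147,0],[-1,-0.171,0.012,-0.147,0]]

```text
clock: 63.0
eef_pos: [0.551, 0.1888, 0.2171]
tool_rot: [0.036, 0.999, 0.001, 0.003]
wrist_force: [-0.2, -3.0, 9.0]
width: 0.0114
gripper_force: 58.8
```

```bash
python3 - <<'E'
from cast import *
st(); d=vision.read_camera('side');s=vision.read_camera('scene'); p=vision.read_camera("wrist")
def he(th,y=0,h=5,r=86): return W((43-r*np.cos(th)+h*np.sin(th),y,200+r*np.sin(th)+h*np.cos(th)))
for c in (d,s,p): print([(np.round(q['pixel'],1),round(q['confidence'],2)) for q in nets.place_of(c,'hatch_edge')[:2]],[(t,proj(c,he(t)).round(1)) for t in(0,.15,.3)])
E
```

```text
t 63.0 tcp [0.551  0.1888 0.2171] yaw 175.8 F [-0.2 -3.   9. ] w 0.0114 g 58.8 q6 -1.23
[(array([252.6, 285.9]), 0.8)] [(0, array([253. , 290.4])), (0.15, array([248.9, 289.7])), (0.3, array([244.8, 288.1]))]
[(array([153.6, 295.3]), 0.76)] [(0, array([151.9, 296.9])), (0.15, array([149.2, 297.7])), (0.3, array([146.9, 299. ]))]
[(array([219.7, 279.3]), 0.6)] [(0, array([218. , 282.3])), (0.15, array([229.5, 282.6])), (0.3, array([246. , 282.8]))]
```

Hatch shut. Press down lightly, then turn the fastener a quarter clockwise.

Call:
carry_out:
  deltas:
    - [[-1,-0.006,0,-0.012,0],[-1,-0.006,0,-0.012,0],[-1,-0.006,0,-0.012,-0.2],[-1,-0.006,0,-0.012,-0.4],[-1,-0.006,0,-0.012,-0.6],[-1,-0.006,0,-0.012,-0.8],[-1,-0.006,0,-0.012,-1],[-1,-0.006,0,-0.012,-1],[-1,-0.006,0,-0.012,-1],[-1,-0.006,0,-0.012,-1]]

```text
clock: 64.55
eef_pos: [0.5497, 0.1886, 0.2155]
tool_rot: [0.294, 0.956, 0.002, 0.004]
wrist_force: [-5.4, -6.9, 20.8]
width: 0.011
gripper_force: 60.6
```

Call:
carry_out:
  deltas:
    - [[-1,0,0,0,-0.2],[-1,0,0,0,-0.4],[-1,0,0,0,-0.6],[-1,0,0,0,-0.8],[-1,0,0,0,-1],[-1,0,0,0,-1],[-1,0,0,0,-1],[-1,0,0,0,-1],[-1,0,0,0,-1],[-1,0,0,0,-1]]

```text
clock: 65.8
eef_pos: [0.5493, 0.1885, 0.2154]
tool_rot: [0.531, 0.847, 0.002, 0.003]
wrist_force: [-8.8, -7.5, 21.5]
width: 0.0112
gripper_force: 60.8
```

Call:
carry_out:
  deltas:
    - [[-1,0,0,0,-0.2],[-1,0,0,0,-0.4],[-1,0,0,0,-0.6],[-1,0,0,0,-0.8],[-1,0,0,0,-1],[-1,0,0,0,-1],[-1,0,0,0,-1],[-1,0,0,0,-1],[-1,0,0,0,-1],[-1,0,0,0,-1]]

```text
clock: 67.05
eef_pos: [0.549, 0.1886, 0.2153]
tool_rot: [0.732, 0.681, 0.002, 0.002]
wrist_force: [-8.7, -6.5, 22.9]
width: 0.0115
gripper_force: 61.0
```

```bash
python3 - <<'E'
from cast import *
o=st(); print(o["torque"])
E
```

```text
t 67.05 tcp [0.549  0.1886 0.2153] yaw 85.9 F [-8.7 -6.5 22.9] w 0.0115 g 61.0 q6 0.34
[-1.47061237  1.63543317 -0.04673549]
```

Call:
carry_out:
  deltas:
    - [[-1,0,0,0,-0.1],[-1,0,0,0,-0.13],[-1,0,0,0,0],[-0.3,0,0,0,0],[-0.3,0,0,0,0],[-0.3,0,0,0.15,0],[-0.3,0,0,0.35,0],[-0.3,0,0,0.5,0],[-0.3,0,0,0.5,0],[-0.3,0,0,0.5,0]]

```text
clock: 68.3
eef_pos: [0.5479, 0.1888, 0.3357]
tool_rot: [0.732, 0.681, 0.001, 0.0]
wrist_force: [0.2, 0.7, -0.5]
width: 0.0299
gripper_force: 0.0
```

```bash
python3 - <<'E'
from cast import *
st(); p=vision.read_camera("wrist"); save(p,"w12.png")
E
```

```text
t 68.3 tcp [0.5479 0.1888 0.3357] yaw 85.9 F [ 0.2  0.7 -0.5] w 0.0299 g 0.0 q6 0.34
```

View pics/w12.png

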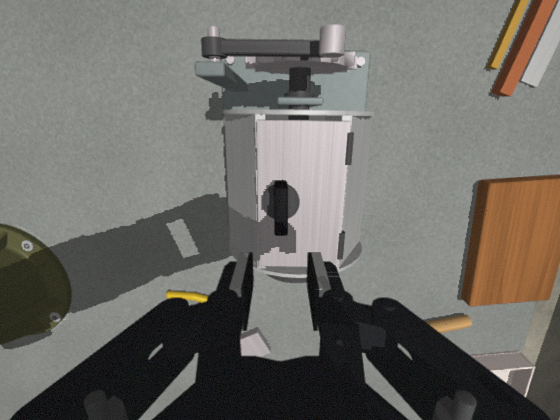

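The bar lies along the hatch edge at (281,207) (locked), the hatch is flush and the pawl is down. I'm handing in.

```bash
python3 - <<'E'
from cast import *
s=vision.read_camera("scene")
for t in("bar1","dome1"): print([(np.round(q["extent"]),round(q["confidence"],2)) for q in nets.recognise(s,t)[:3]])
print(env.job_done())
E
```

```text
[]
[]
the job is handed in; nothing more can be done
None
```

The job is handed in: all three castings are in the drum, the pawl is in its loading notch, the hatch is shut and the fastener is locked, at about 68 s of the 210 s allowed; no result came back from the judging.

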